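Clear the jammed clip chute with the clearing rod

TASK

The yellow clip holder is stuck inside the sloped chute: press the green key all the way down to lift the red shutter (the red key pops up), then take the blue-handled clearing rod and push the holder steadily down the chute with it, without ramming, until it drops into the tray, clear of the chute. Never touch the holder with the fingers. Leave the shutter open, lay the rod back flat on its black rubber mat, and do not disturb the steel weight, the glass paperweight or the two purple clips.

Things in the scene. Friction and masses are not known exactly. Their poses are not given: they have to be found in the camera images.
- mouth (a point): Middle of the upper, open end of the fixed steel sleeve (clear roof, 110 mm long), 23 mm above its floor, in line with the stuck holder's middle. x points down the slope (25 degrees below level), y is level, z square to the floor. The opening reaches 27 mm to either side, 23 mm below, 31 mm above; nothing stands before it.
- outlet (a point): Middle of the lower end of the sleeve, on the same line as mouth and 110 mm further down, same axes; the sleeve's floor ends here 34 mm above the counter. Closed at the start by the red shutter, which slides up between two grey guides (112 mm tall) when the green key goes down.
- sleeve: The sleeve itself (fixed). Origin on its inner floor at the middle of the outlet edge; x down the slope, z square to its floor.
- holder: The stuck yellow clip holder: closed plastic block 70 (x, along the sleeve) x 54 x 40 mm high, about 0.12 kg, dark round magnet on top. Origin amid its underside. Its tail is 5 to 35 mm inside the mouth; a black spring pad clamps it sideways, so 7 to 16 N along the sleeve move it until it is nearly out; it does not slide by itself and must never get over 50 N.
- holder_center (a point): Centre of the yellow holder, half-way up.
- tray_floor (a point): Middle of the floor of the shallow aluminium tray under the outlet (fixed to the chute, inside 157 x 107 mm, walls 24 mm high); x points away from the chute, level, z up. The sleeve's outlet edge lies 72 mm from it on the -x side.
- rod_grip (a point): Centre of the blue handle of the clearing rod (loose, 0.18 kg, 200 mm long): handle 60 long x 26 wide x 34 mm high. The rod's x axis points from the handle along the shaft to the nose. It lies flat on the mat with this point 20 mm above the counter.
- rod_tip (a point): Middle of the flat front face of the rod's black nose disc (34 mm diameter, 12 mm thick), 170 mm ahead of rod_grip on the rod's axis. Wooden shaft of 16 mm diameter between the handle (ends 30 mm ahead of rod_grip) and the disc.
- rod: The whole clearing rod; origin under the middle of the handle, x towards the nose.
- mat: Fixed black rubber mat, 270 (x) x 130 (y) x 3 mm, origin at the middle of its underside on the counter. At the start the rod lies along the mat's x axis, handle middle about 70 mm on the -x side.
- green_top (a point): Middle of the top face of the green key (square cap 38 mm) on the grey two-key bank; 58 mm above the counter while up. The red key is 56 mm from it, middle to middle.
- red_top (a point): Middle of the top face of the red key (38 mm square), 44 mm above the counter while it is down; rises 14 mm when the green key goes down.
- key_open (a joint): Travel of the green key: 0 up (shutter shut), 0.014 m fully down (shutter open, red key up). Takes about 5 to 6 N to move, then meets a firm stop; stays where it is left.
- shutter (a joint): Lift of the red shutter: 0 shut, about 0.050 m fully open; geared to the green key.
- weight_mid (a point): Steel letter-scale weight, 48 mm diameter, 62 mm tall; the point is on its axis 25 mm up. Leave alone.
- paperweight_mid (a point): Clear glass marble paperweight, 76 mm diameter, 50 mm tall; the point is on its axis 25 mm up. Leave alone.
- clip_a_mid (a point): Purple jumbo binder clip, 62 mm wide, 72 mm tall with its wire handles; point 25 mm above its underside. Leave alone.
- clip_b_mid (a point): The second purple binder clip, same size. Leave alone.
Mind the look-alikes: they are no part of the job. Of the things that look like the rod, the middle-sized one is meant.

How it is judged:
On the way, in this order (a step that is already met when the one before it is completed fails the run):
1. the green key is fully down and the shutter open (value of joint key_open above 0.012 m and value of joint shutter above 0.042 m), for 0.1 s.
2. the rod pushes on the stuck holder (contact force between rod and holder above 2 N), for 0.1 s.
3. the holder lies in the tray, clear of the sleeve (x of holder_center in the frame of tray_floor between -0.075 and 0.075 m and y of holder_center in the frame of tray_floor between -0.05 and 0.05 m and z of holder_center in the frame of tray_floor below 0.045 m and contact force between holder and sleeve below 0.05 N), for 0.2 s.
At the end, for the whole second after the job is handed in: Holder at rest in the tray (centre within 75 mm along, 50 mm across of its middle, under 45 mm above its floor), off the sleeve; green key over 12 mm down, shutter over 42 mm up; rod at rest flat on the mat, handle middle and nose within its outline, under 30 and 35 mm above the counter (all of step 1 and all of step 3 and linear speed of each of holder, rod below 0.02 m/s and x of rod_grip in the frame of mat between -0.135 and 0.135 m and y of rod_grip in the frame of mat between -0.065 and 0.065 m and x of rod_tip in the frame of mat between -0.135 and 0.135 m and y of rod_tip in the frame of mat between -0.065 and 0.065 m and height (world z) of rod_grip below 0.03 m and height (world z) of rod_tip below 0.035 m); the robot touches nothing.
It fails at once if the fingers touch the yellow holder (contact force between the fingers and holder above 0.3 N).
It fails at once if the holder is rammed: the rod presses it with more than 50 N (contact force between rod and holder above 50 N).
It fails at once if the steel weight is moved more than 20 mm (distance of weight_mid from where it was at the start of the episode above 0.02 m).
It fails at once if the paperweight is moved more than 20 mm (distance of paperweight_mid from where it was at the start of the episode above 0.02 m).
It fails at once if a purple clip is moved more than 20 mm (distance of any of clip_a_mid, clip_b_mid from where it was at the start of the episode above 0.02 m).
It also fails if it takes over 72 s, if anything falls off the work surface, if the arm or the gripper's body presses on something with over 40 N, if the wrist force passes 120 N, or if a joint passes its speed limit or range.

ROBOT

A 6-joint arm with a two-finger parallel gripper is mounted at the origin on the work surface. World frame = base frame: x ahead of the robot, y to its left, z up, the work surface at z = 0. Lengths are in m, angles in rad, forces in N, time in s.
With the tool pointing down it reaches from about 0.3 to 0.825 m from the base axis. Payload 5.4 kg.
Tool frame: the origin (TCP) lies at the very end of the fingers, on their centre line; the grasp point (between the pads) lies 19 mm behind it; z points along the fingers, y is the line along which they close (so a half turn about z gives the same grasp; the last joint's range is limited). The gripper opens to 92 mm and grips with 3 to 60 N. Pads are 20 mm wide; open, the fingers measure 128 mm over their backs; the gripper's body (75 mm by 189 mm) begins 69 mm behind the grasp point.
Start: joints at [1.049, 0.158, 1.597, -0, 1.386, -0.21], TCP at [0.176, 0.547, 0.215] pointing down, gripper open.
Joint ranges: [-2.91, 2.91], [-0.94, 2.29], [0.18, 2.7], [-1.29, 4.43], [0.17, 2.64], [-3, 3]. Speed limits (rad/s): [2.57, 2.57, 3.14, 3.14, 3.14, 3.14].

INTERFACE

Orientations are given as a unit quaternion [x, y, z, w].
In Python, from plant import env, imaging gives the robot as it stands.
- The arm moves only by the tool play_rows, never from a script. Its argument "deltas" is a list of rows, each an object with "travel": the shift along the tool's x, y, z in cm, a list of three; "twist": the turn, a rotation vector about the tool's x, y, z in degrees, a list of three; "fingers": the opening in per cent of the stroke, from 0 (shut) to 100 (fully open). A call has 1 to 5 rows; each row shifts and turns the commanded pose from where the row before left it, along the tool's axes as they then stand; what a row does not reach is not made up. A row lasts 1/10 s, in which the tool goes at most 50 mm and 8.59 degrees, less where a joint would pass 70% of its speed; a pose out of reach is approached as far as the arm can. A call is refused whole if a number of a shift passes 5 or a number of a turn 8.59, either way. A call with a gripper value outside its range is refused whole. The fingers move at their own pace and stop on an object; the grip force is fixed at half the most. Time passes only in rows, so rows that do not move let the fingers close. It gives the time, the measured TCP pose, the force, the opening and the grip force at its end, in the units of the state.
- env.read_state(): the state, without advancing time (a new reading comes with each control period).
- imaging.grab_frame(name): name is "scene" or "top"; returns a dict with "image" (480x640x3 uint8, blue, green, red), "mtx" (3x3 intrinsics, pixels), "rvec" (rotation vector, rad) and "tvec" (3), from world to camera coordinates, as OpenCV has them. Camera axes: x right, y down, z forward; pixel columns grow to the right and rows downward; lengths in m; the calibration is good to about 2 mm. A picture is of the moment at which its call begins. There is no depth.
- env.sign_off(): hands the job in; it is judged then, once.
The state is a dict: "time_s": time; "joints": joint angles; "joint_velocities": joint speeds; "joint_efforts": joint torques, N m; "eef_pos": TCP position; "eef_rot": TCP orientation; "wrist_force": force on the tool from outside, world axes, zero at the start; "moment": the same for the moment, N m; "finger_gap": opening from 0.0 (shut) to 1.0 (fully open); "grasp_force": force on a finger pad.
Only numpy, scipy, OpenCV 4.12 (cv2) and the standard library are available. Lean on these libraries where they do the work, as an engineer would, in place of code of your own. Each camera call takes 0.05 s, during which the arm holds its last target. There are 200 camera calls.

## Working session

There is one attempt and no reset: what is moved stays moved. The work goes in short steps, Python scripts to look and compute and a tool call to move; the robot and the scene stay as the last step left them, time stands still between calls to the robot, and variables do not carry over. Pictures are saved under pics/ and viewed, at most 13 in all, crops included, and the job is handed in when it is done.

Besides the shell and the picture viewer there is one more tool, called after "Emit:" as name([rows], argument=value, ...), one row to a line, values as JSON. play_rows: Moves the arm, as the interface text tells. Its arguments: {"type":"object","properties":{"deltas":{"type":"array","items":{"type":"object","properties":{"travel":{"type":"array","items":{"type":"number"}},"twist":{"type":"array","items":{"type":"number"}},"fingers":{"type":"number"}}}}},"required":["deltas"]}

```bash
mkdir -p pics; ls; cat > h.py <<'E'
import numpy as np, cv2
from scipy.spatial.transform import Rotation as R
from plant import env, imaging
def grab(n,save=None):
    f=imaging.grab_frame(n)
    if save: cv2.imwrite('pics/'+save,f['image'])
    return f
def ray(f,px):
    p=cv2.undistortPoints(np.array([[px]],float),np.array(f['mtx']),None)[0,0]
    Rm=cv2.Rodrigues(np.array(f['rvec'],float))[0]; t=np.array(f['tvec'],float).ravel()
    return -Rm.T@t, Rm.T@np.array([p[0],p[1],1.])
def onz(f,px,z):
    c,d=ray(f,px); return c+d*(z-c[2])/d[2]
def proj(f,P):
    return cv2.projectPoints(np.array(P,float).reshape(-1,3),np.array(f['rvec'],float),np.array(f['tvec'],float),np.array(f['mtx'],float),None)[0][:,0]
E
python3 - <<'E'
from h import *
for n in('top','scene'):
    f=grab(n,n+'0.png'); print(n,np.round(ray(f,(320,240)),3).tolist(),f['mtx'][0][0])
    import pickle; pickle.dump(f,open(n+'0.pkl','wb'))
E
```

```text
pics
top [[0.324, -0.02, 1.184], [0.142, 0.0, -0.99]] 436.4526738505849
scene [[0.989, 0.519, 1.122], [-0.376, -0.429, -0.821]] 513.9075664311686
```

View pics/top0.png

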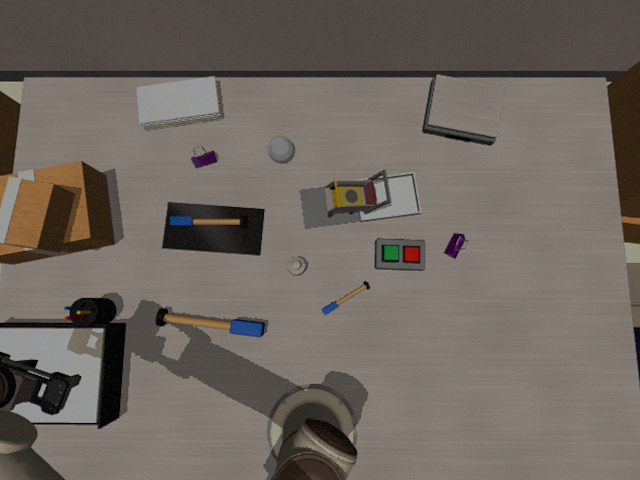

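View pics/scene0.png

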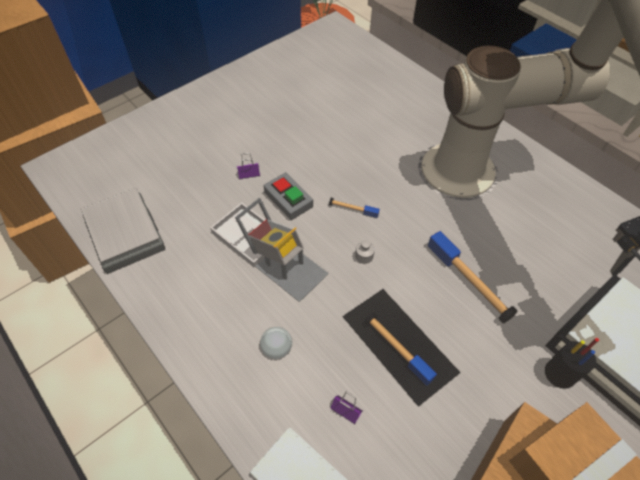

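The top view shows the rod candidates: a big one at (210,325), one on the black mat at (207,221) and a small one at (346,298). The middle-sized one is the one on the mat. The chute is at (355,197) and slopes to image right, with the tray at (400,197). The green key is at (391,253) and the red key at (412,254). The weight is at (297,266), the paperweight at (281,150), and the clips at (204,157) and (456,245). I'll check these in a close crop.

```bash
cat > m.py <<'E'
from h import *; import pickle
t=pickle.load(open('top0.pkl','rb')); s=pickle.load(open('scene0.pkl','rb'))
a=cv2.resize(t['image'][165:275,295:435],(800,629),interpolation=cv2.INTER_CUBIC)[:, :800]
b=cv2.resize(s['image'][190:290,205:345],(560,400),interpolation=cv2.INTER_CUBIC)
c=cv2.resize(t['image'][195:265,155:275],(480,280),interpolation=cv2.INTER_CUBIC)
a=cv2.resize(t['image'][165:275,295:435],(420,330),interpolation=cv2.INTER_CUBIC)
o=np.zeros((600,800,3),np.uint8); o[:330,:420]=a; o[:228,420:]=cv2.resize(s['image'][190:290,210:340],(380,228+0),interpolation=cv2.INTER_CUBIC)
o[330:600,:463]=cv2.resize(c,(463,270)); cv2.imwrite('pics/crop1.png',o)
for n,f in(('top',t),('scene',s)):
    hsv=cv2.cvtColor(f['image'],cv2.COLOR_BGR2HSV)
    for col,lo,hi in(('blue',(100,140,60),(125,255,255)),('green',(50,120,60),(80,255,255)),('red',(0,180,110),(6,255,255)),('yellow',(20,150,90),(32,255,255)),('purple',(130,80,40),(160,255,255)),('wood',(8,90,90),(20,200,255)),('black',(0,0,0),(180,255,42))):
        m=cv2.inRange(hsv,lo,hi)
        for k in cv2.findContours(m,cv2.RETR_EXTERNAL,cv2.CHAIN_APPROX_NONE)[0]:
            A=cv2.contourArea(k)
            if A<40: continue
            r=cv2.minAreaRect(k); z={'blue':.037,'green':.058,'red':.044,'wood':.028,'black':.003}.get(col,.04)
            if A<6000 and (n=='top' or col in('blue','green','red','yellow','wood','black')): print(n,col,A,np.round(r[0],1),np.round(r[1],1),round(r[2]),'z',z,np.round(onz(f,r[0],z)[:2],3), np.round([onz(f,p,z)[:2] for p in cv2.boxPoints(r)],3).tolist() if col in('black','blue','yellow') and n=='top' else '')
E
python3 m.py
```

```text
top blue 384.0 [246.1 327.7] [31.8 13.7] 8 z 0.037 [0.261 0.169] [[0.249, 0.212], [0.283, 0.208], [0.272, 0.127], [0.238, 0.131]]
top blue 78.0 [329.6 307.4] [ 6.3 15.1] 58 z 0.037 [ 0.313 -0.045] [[0.309, -0.025], [0.33, -0.058], [0.316, -0.066], [0.296, -0.033]]
top blue 187.0 [180.5 220.5] [ 9. 21.] 90 z 0.037 [0.541 0.353] [[0.553, 0.382], [0.553, 0.326], [0.528, 0.325], [0.528, 0.381]]
top green 187.0 [391. 252.] [14. 14.] 90 z 0.058 [ 0.455 -0.204] 
top red 156.0 [411.5 253.5] [13. 13.] 90 z 0.044 [ 0.453 -0.26 ] 
top yellow 476.5 [346.3 191.6] [28.4 28.7] 82 z 0.04 [ 0.62  -0.091] [[0.654, -0.047], [0.665, -0.124], [0.587, -0.134], [0.576, -0.058]]
top purple 241.0 [455.1 244.3] [12.1 24.6] 27 z 0.04 [ 0.478 -0.377] 
top purple 214.0 [203.7 159.2] [11.2 23.6] 74 z 0.04 [0.71  0.298] 
top wood 443.0 [196.7 321.6] [66.4  7.9] 7 z 0.028 [0.275 0.3  ] 
top wood 97.0 [350.6 294.4] [ 3.9 33.3] 58 z 0.028 [ 0.346 -0.101] 
top wood 228.5 [216.  221.5] [ 5. 46.] 90 z 0.028 [0.54 0.26] 
top wood 98.0 [630.1 219.7] [18.7  6.6] 7 z 0.028 [ 0.547 -0.853] 
top wood 139.5 [  8.5 189. ] [32. 
[... 1783 characters left out ...]
.257] 
scene green 122.5 [293.3 193.2] [13.4 11.3] 45 z 0.058 [ 0.457 -0.199] 
scene red 90.0 [281.5 184.5] [11.3  9.9] 45 z 0.044 [ 0.455 -0.254] 
scene yellow 266.5 [286.8 242.3] [15.6 24.7] 45 z 0.04 [ 0.563 -0.096] 
scene wood 373.0 [624. 468.] [22. 30.] 90 z 0.028 [0.387 0.758] 
scene wood 385.0 [391. 339.] [55.2  7.1] 45 z 0.028 [0.544 0.262] 
scene wood 540.0 [479. 285.] [72.1  8.5] 45 z 0.028 [0.279 0.301] 
scene wood 73.5 [347.  205.1] [31.5  3.2] 14 z 0.028 [ 0.357 -0.092] 
scene wood 590.5 [327.   12.6] [22.  52.4] 84 z 0.028 [-0.205 -0.819] 
scene black 65.5 [145.3  88.8] [24.   3.5] 45 z 0.003 [ 0.521 -0.906] 
scene black 4676.0 [475.  27.] [ 54. 122.] 90 z 0.003 [-0.59  -0.424]
```

View pics/crop1.png

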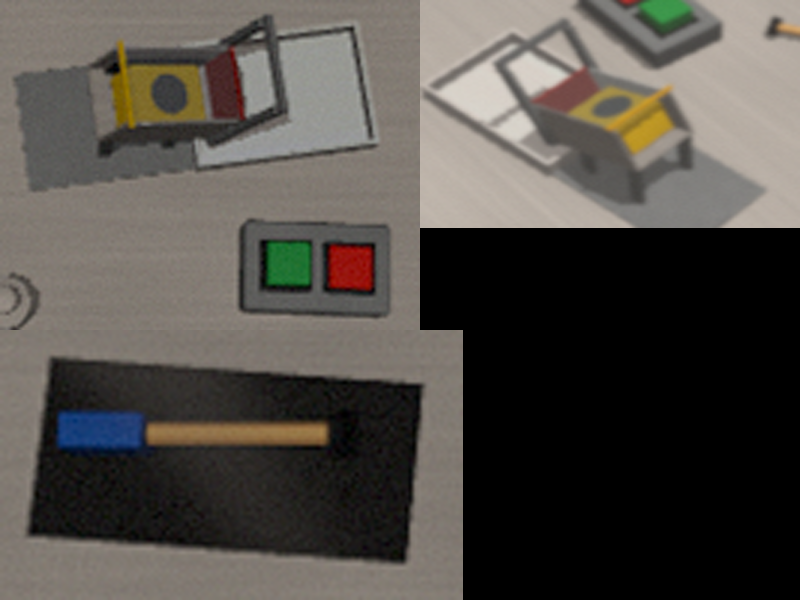

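The crop confirms the choice: the rod lies on the mat with its blue handle on the +y side and its nose towards -y. The magnet is at about top (352,196) and scene (277,236), and the mouth's yellow rim is at top (336,179)–(337,207).

```bash
cat > tri.py <<'E'
from h import *; import pickle
t=pickle.load(open('top0.pkl','rb')); s=pickle.load(open('scene0.pkl','rb'))
T=lambda x,y:(295+x/3-.33,165+y/3-.33); S=lambda x,y:(210+(x-420)/2.923-.33,190+y/2.28-.28)
def tri(a,b):
    c1,d1=ray(t,a);c2,d2=ray(s,b); u,v=np.linalg.lstsq(np.c_[d1,-d2],c2-c1,rcond=None)[0]
    p,q=c1+u*d1,c2+v*d2; return np.round((p+q)/2,4),round(np.linalg.norm(p-q),4)
print('magnet',tri(T(170,93),S(615,105)))
print('rim +x',tri(T(121,42),S(612,130)),'rim -x',tri(T(126,125),S(672,90)))
print('guide top',tri(T(268,17),S(498,62)),tri(T(282,108),S(566,22)))
P=[onz(t,T(*p),.027) for p in((357,22),(378,145),(197,168))]
print('tray',np.round(P,3).tolist())
for i,j in((0,1),(2,1)): d=P[j]-P[i]; print(np.round(d,3),np.degrees(np.arctan2(d[1],d[0])))
print('sleeve -x edge pts', tri(T(105,152),S(690,165)))
st=env.read_state(); print({k:np.round(v,3).tolist() for k,v in st.items()}); print(R.from_quat(st['eef_rot']).as_matrix().round(3))
E
python3 tri.py
```

```text
magnet (array([ 0.5935, -0.0982,  0.0949]), np.float64(0.0051))
rim +x (array([ 0.6281, -0.055 ,  0.1292]), np.float64(0.0062)) rim -x (array([ 0.5589, -0.0606,  0.1301]), np.float64(0.0015))
guide top (array([ 0.6485, -0.1778,  0.1376]), np.float64(0.0024)) (array([ 0.5719, -0.1879,  0.1342]), np.float64(0.0031))
tray [[0.679, -0.277, 0.027], [0.564, -0.292, 0.027], [0.543, -0.129, 0.027]]
[-0.115 -0.015  0.   ] -172.45203192745674
[ 0.021 -0.163  0.   ] -82.53232858628178
sleeve -x edge pts (array([ 0.5599, -0.0442,  0.0052]), np.float64(0.0063))
{'time_s': 0.1, 'joints': [1.049, 0.159, 1.598, -0.0, 1.386, -0.21], 'joint_velocities': [-0.0, -0.001, -0.002, 0.002, 0.001, 0.0], 'joint_efforts': [0.0, -38.65, -32.296, 0.07, 0.034, -0.0], 'eef_pos': [0.176, 0.547, 0.214], 'eef_rot': [0.155, 0.988, -0.001, -0.0], 'wrist_force': [-0.647, 0.677, -0.868], 'moment': [-0.027, 0.031, -0.014], 'grasp_force': 0.0, 'finger_gap': 1.0}
[[-0.952  0.307 -0.001]
 [ 0.307  0.952 -0.001]
 [ 0.    -0.002 -1.   ]]
```

```bash
cat > plan.py <<'E'
from h import *
import json
def pose(p,heading,pitch=0):
    # tool with rod-x(-tool x) along heading deg, pitched down by pitch deg
    h=np.radians(heading);q=np.radians(pitch)
    d=np.array([np.cos(h)*np.cos(q),np.sin(h)*np.cos(q),-np.sin(q)]); y=np.array([-np.sin(h),np.cos(h),0])
    x=-d; z=np.cross(x,y); return np.array(p,float),R.from_matrix(np.c_[x,y,z])
def plan(goals,fing,start=None,dec=2):
    """goals: list of (p,R,nrows or None)"""
    if start is None:
        s=env.read_state(); start=(np.array(s['eef_pos']),R.from_quat(s['eef_rot']))
    p,r=start; out=[]
    for gp,gr,n in goals:
        k=n or max(1,int(np.ceil(max(np.linalg.norm(gp-p)/.045,np.degrees((r.inv()*gr).magnitude())/7.5))))
        for i in range(k):
            tp=p+(gp-p)/(k-i); rv=(r.inv()*gr).as_rotvec(degrees=True)/(k-i)
            tr=np.round(r.inv().apply(tp-p)*100,dec); tw=np.round(rv,1)
            out.append({"travel":(tr+0).tolist(),"twist":(tw+0).tolist(),"fingers":fing})
            p=p+r.apply(tr/100); r=r*R.from_rotvec(tw,degrees=True)
    for i in range(0,len(out),5): print(json.dumps(out[i:i+5]).replace(' ',''))
    return p,r
def st():
    s=env.read_state(); print({k:np.round(s[k],3).tolist() for k in('time_s','eef_pos','joints','wrist_force','finger_gap','grasp_force')}); return s
E
python3 - <<'E'
from plan import *
g=pose([.456,-.2015,.10],-90)
plan([(np.array([.40,.1,.2]),g[1],None),(g[0],g[1],None)],0)
E
```

```text
[{"travel":[-2.92,-2.97,0.12],"twist":[0.0,0.0,6.0],"fingers":0},{"travel":[-3.21,-2.65,0.12],"twist":[0.0,0.0,6.0],"fingers":0},{"travel":[-3.47,-2.3,0.12],"twist":[0.0,0.0,6.0],"fingers":0},{"travel":[-3.69,-1.92,0.12],"twist":[0.0,0.0,6.0],"fingers":0},{"travel":[-3.87,-1.53,0.12],"twist":[0.0,0.0,6.0],"fingers":0}]
[{"travel":[-4.01,-1.11,0.12],"twist":[0.0,0.0,6.0],"fingers":0},{"travel":[-4.11,-0.69,0.12],"twist":[0.0,0.0,6.0],"fingers":0},{"travel":[-4.16,-0.26,0.12],"twist":[0.0,0.0,6.0],"fingers":0},{"travel":[-4.16,0.18,0.12],"twist":[0.0,0.0,6.0],"fingers":0},{"travel":[-4.12,0.62,0.11],"twist":[0.0,0.0,6.0],"fingers":0}]
[{"travel":[-4.03,1.04,0.12],"twist":[0.0,0.0,6.1],"fingers":0},{"travel":[-3.91,1.46,0.11],"twist":[-0.1,0.1,6.0],"fingers":0},{"travel":[-3.77,0.7,1.25],"twist":[0.0,0.0,0.0],"fingers":0},{"travel":[-3.77,0.7,1.25],"twist":[0.0,0.0,0.0],"fingers":0},{"travel":[-3.77,0.7,1.25],"twist":[0.0,0.0,0.0],"fingers":0}]
[{"travel":[-3.77,0.7,1.25],"twist":[0.0,0.0,0.0],"fingers":0},{"travel":[-3.77,0.69,1.25],"twist":[0.0,0.0,0.0],"fingers":0},{"travel":[-3.77,0.7,1.25],"twist":[0.0,0.0,0.0],"fingers":0},{"travel":[-3.77,0.69,1.25],"twist":[0.0,0.0,0.0],"fingers":0},{"travel":[-3.76,0.7,1.24],"twist":[0.0,0.0,0.0],"fingers":0}]
```

```bash
python3 - <<'E'
from plan import *
g=pose([.456,-.2015,.09],0)
plan([(np.array([.40,.1,.2]),g[1],11),(g[0],g[1],9)],0,dec=1)
E
```

```text
[{"travel":[-3.2,-3.2,0.1],"twist":[0.0,0.0,-1.6],"fingers":0},{"travel":[-3.1,-3.3,0.1],"twist":[0.0,0.0,-1.6],"fingers":0},{"travel":[-3.0,-3.4,0.1],"twist":[0.0,0.0,-1.6],"fingers":0},{"travel":[-2.9,-3.5,0.1],"twist":[0.0,0.0,-1.6],"fingers":0},{"travel":[-2.8,-3.6,0.1],"twist":[0.0,0.0,-1.6],"fingers":0}]
[{"travel":[-2.7,-3.7,0.2],"twist":[0.0,0.0,-1.6],"fingers":0},{"travel":[-2.6,-3.7,0.1],"twist":[0.0,0.0,-1.7],"fingers":0},{"travel":[-2.5,-3.8,0.2],"twist":[0.0,0.0,-1.6],"fingers":0},{"travel":[-2.4,-3.9,0.1],"twist":[0.0,0.0,-1.7],"fingers":0},{"travel":[-2.2,-3.9,0.2],"twist":[0.0,0.0,-1.6],"fingers":0}]
[{"travel":[-2.1,-4.0,0.1],"twist":[-0.1,0.0,-1.7],"fingers":0},{"travel":[-0.6,-3.4,1.2],"twist":[0.0,0.0,0.0],"fingers":0},{"travel":[-0.6,-3.3,1.2],"twist":[0.0,0.0,0.0],"fingers":0},{"travel":[-0.6,-3.4,1.2],"twist":[0.0,0.0,0.0],"fingers":0},{"travel":[-0.6,-3.3,1.2],"twist":[0.0,0.0,0.0],"fingers":0}]
[{"travel":[-0.6,-3.4,1.2],"twist":[0.0,0.0,0.0],"fingers":0},{"travel":[-0.7,-3.3,1.3],"twist":[0.0,0.0,0.0],"fingers":0},{"travel":[-0.6,-3.4,1.2],"twist":[0.0,0.0,0.0],"fingers":0},{"travel":[-0.7,-3.3,1.3],"twist":[0.0,0.0,0.0],"fingers":0},{"travel":[-0.6,-3.4,1.2],"twist":[0.0,0.0,0.0],"fingers":0}]
```

Emit:
play_rows([
  {"travel": [-3.2,-3.2,0.1],"twist": [0,0,-1.6],"fingers": 0},
  {"travel": [-3.1,-3.3,0.1],"twist": [0,0,-1.6],"fingers": 0},
  {"travel": [-3.0,-3.4,0.1],"twist": [0,0,-1.6],"fingers": 0},
  {"travel": [-2.9,-3.5,0.1],"twist": [0,0,-1.6],"fingers": 0},
  {"travel": [-2.8,-3.6,0.1],"twist": [0,0,-1.6],"fingers": 0},
])

```text
time_s: 0.6
eef_pos: [0.2788, 0.3429, 0.2092]
eef_rot: [0.085, 0.996, -0.0, -0.0]
wrist_force: [0.1, 0.6, 1.1]
finger_gap: 0.588
grasp_force: 0.0
```

Emit:
play_rows([
  {"travel": [-2.7,-3.7,0.2],"twist": [0,0,-1.6],"fingers": 0},
  {"travel": [-2.6,-3.7,0.1],"twist": [0,0,-1.7],"fingers": 0},
  {"travel": [-2.5,-3.8,0.2],"twist": [0,0,-1.6],"fingers": 0},
  {"travel": [-2.4,-3.9,0.1],"twist": [0,0,-1.7],"fingers": 0},
  {"travel": [-2.2,-3.9,0.2],"twist": [0,0,-1.6],"fingers": 0},
])

```text
time_s: 1.1
eef_pos: [0.3804, 0.1397, 0.2015]
eef_rot: [0.014, 1.0, 0.0, 0.0]
wrist_force: [1.1, 1.1, 0.2]
finger_gap: 0.156
grasp_force: 0.0
```

Emit:
play_rows([
  {"travel": [-2.1,-4.0,0.1],"twist": [-0.1,0,-1.7],"fingers": 0},
  {"travel": [-0.6,-3.4,1.2],"twist": [0,0,0],"fingers": 0},
  {"travel": [-0.6,-3.3,1.2],"twist": [0,0,0],"fingers": 0},
  {"travel": [-0.6,-3.4,1.2],"twist": [0,0,0],"fingers": 0},
  {"travel": [-0.6,-3.3,1.2],"twist": [0,0,0],"fingers": 0},
])

```text
time_s: 1.6
eef_pos: [0.4237, -0.0344, 0.1516]
eef_rot: [-0.0, 1.0, 0.001, -0.0]
wrist_force: [0.2, -0.3, 0.3]
finger_gap: 0.006
grasp_force: 0.0
```

Emit:
play_rows([
  {"travel": [-0.6,-3.4,1.2],"twist": [0,0,0],"fingers": 0},
  {"travel": [-0.7,-3.3,1.2],"twist": [0,0,0],"fingers": 0},
  {"travel": [-0.6,-3.4,1.2],"twist": [0,0,0],"fingers": 0},
  {"travel": [-0.7,-3.3,1.2],"twist": [0,0,0],"fingers": 0},
  {"travel": [-0.6,-3.4,1.2],"twist": [0,0,0],"fingers": 0},
])

```text
time_s: 2.1
eef_pos: [0.4559, -0.2021, 0.0912]
eef_rot: [-0.0, 1.0, 0.001, -0.0]
wrist_force: [-0.3, 1.3, -0.5]
finger_gap: 0.004
grasp_force: 0.0
```

Emit:
play_rows([
  {"travel": [0,0,0],"twist": [0,0,0],"fingers": 0},
  {"travel": [0,0,0],"twist": [0,0,0],"fingers": 0},
])

```text
time_s: 2.3
eef_pos: [0.4555, -0.2007, 0.0915]
eef_rot: [0.0, 1.0, 0.002, -0.001]
wrist_force: [-0.2, 0.9, -0.2]
finger_gap: 0.006
grasp_force: 0.0
```

Emit:
play_rows([
  {"travel": [0,0,1.5],"twist": [0,0,0],"fingers": 0},
  {"travel": [0,0,1.3],"twist": [0,0,0],"fingers": 0},
  {"travel": [0,0,0.6],"twist": [0,0,0],"fingers": 0},
  {"travel": [0,0,0.6],"twist": [0,0,0],"fingers": 0},
  {"travel": [0,0,0.5],"twist": [0,0,0],"fingers": 0},
])

```text
time_s: 2.8
eef_pos: [0.4554, -0.1993, 0.047]
eef_rot: [-0.001, 1.0, 0.002, -0.001]
wrist_force: [-3.0, 3.6, 6.2]
finger_gap: 0.003
grasp_force: 2.9
```

Emit:
play_rows([
  {"travel": [0,0,0.2],"twist": [0,0,0],"fingers": 0},
  {"travel": [0,0,0.1],"twist": [0,0,0],"fingers": 0},
  {"travel": [0,0,0],"twist": [0,0,0],"fingers": 0},
])

```text
time_s: 3.1
eef_pos: [0.4563, -0.2006, 0.0444]
eef_rot: [-0.001, 1.0, 0.001, 0.0]
wrist_force: [-0.2, -0.4, 1.3]
finger_gap: 0.002
grasp_force: 0.5
```

Emit:
play_rows([
  {"travel": [0,0,0.15],"twist": [0,0,0],"fingers": 0},
  {"travel": [0,0,0.1],"twist": [0,0,0],"fingers": 0},
  {"travel": [0,0,0],"twist": [0,0,0],"fingers": 0},
])

```text
time_s: 3.4
eef_pos: [0.4564, -0.2007, 0.0442]
eef_rot: [-0.001, 1.0, 0.001, -0.0]
wrist_force: [-8.8, 7.4, 23.4]
finger_gap: 0.006
grasp_force: 11.5
```

```bash
python3 - <<'E'
from plan import *
st()
g=pose([.542,.356,.10],-90); s=env.read_state(); r0=R.from_quat(s['eef_rot'])
p=plan([(np.array([.456,-.2007,.18]),r0,5)],0,dec=1)
plan([(g[0],g[1],15)],80,start=p,dec=1)
E
```

```text
{'time_s': 3.4, 'eef_pos': [0.456, -0.201, 0.044], 'joints': [-0.658, 0.174, 1.946, 0.002, 1.023, -2.231], 'wrist_force': [-8.781, 7.414, 23.402], 'finger_gap': 0.006, 'grasp_force': 11.517}
[{"travel":[0.0,0.0,-2.7],"twist":[0.0,0.0,0.0],"fingers":0},{"travel":[0.0,0.0,-2.7],"twist":[0.0,0.0,0.0],"fingers":0},{"travel":[0.0,0.0,-2.7],"twist":[0.0,0.0,0.0],"fingers":0},{"travel":[0.0,0.0,-2.7],"twist":[0.0,0.0,0.0],"fingers":0},{"travel":[0.1,0.0,-2.8],"twist":[0.0,0.0,0.0],"fingers":0}]
[{"travel":[-0.6,3.7,0.5],"twist":[0.0,0.0,6.0],"fingers":80},{"travel":[-0.2,3.8,0.5],"twist":[0.0,0.0,6.0],"fingers":80},{"travel":[0.2,3.7,0.5],"twist":[0.0,0.0,6.0],"fingers":80},{"travel":[0.6,3.7,0.6],"twist":[0.0,0.0,6.0],"fingers":80},{"travel":[1.0,3.6,0.5],"twist":[0.0,0.0,6.0],"fingers":80}]
[{"travel":[1.4,3.5,0.6],"twist":[0.0,0.0,6.0],"fingers":80},{"travel":[1.7,3.3,0.5],"twist":[0.0,0.0,6.0],"fingers":80},{"travel":[2.0,3.2,0.6],"twist":[0.0,0.0,6.0],"fingers":80},{"travel":[2.4,2.9,0.5],"twist":[0.0,0.0,6.0],"fingers":80},{"travel":[2.7,2.7,0.6],"twist":[0.0,0.0,6.0],"fingers":80}]
[{"travel":[2.9,2.4,0.5],"twist":[0.0,0.0,6.0],"fingers":80},{"travel":[3.2,2.0,0.6],"twist":[0.0,0.0,6.0],"fingers":80},{"travel":[3.3,1.7,0.5],"twist":[0.0,0.0,6.0],"fingers":80},{"travel":[3.5,1.3,0.6],"twist":[0.0,-0.1,6.0],"fingers":80},{"travel":[3.7,1.0,0.5],"twist":[0.0,0.0,6.1],"fingers":80}]
```

Emit:
play_rows([
  {"travel": [0,0,-2.7],"twist": [0,0,0],"fingers": 0},
  {"travel": [0,0,-2.7],"twist": [0,0,0],"fingers": 0},
  {"travel": [0,0,-2.7],"twist": [0,0,0],"fingers": 0},
  {"travel": [0,0,-2.7],"twist": [0,0,0],"fingers": 0},
  {"travel": [0,0,-2.8],"twist": [0,0,0],"fingers": 0},
])

```text
time_s: 3.9
eef_pos: [0.4562, -0.2013, 0.1787]
eef_rot: [-0.0, 1.0, 0.0, 0.0]
wrist_force: [0.1, -0.1, -0.4]
finger_gap: 0.002
grasp_force: 0.0
```

Emit:
play_rows([
  {"travel": [-0.6,3.7,0.5],"twist": [0,0,6],"fingers": 80},
  {"travel": [-0.2,3.8,0.5],"twist": [0,0,6],"fingers": 80},
  {"travel": [0.2,3.7,0.5],"twist": [0,0,6],"fingers": 80},
  {"travel": [0.6,3.7,0.6],"twist": [0,0,6],"fingers": 80},
  {"travel": [1.0,3.6,0.5],"twist": [0,0,6],"fingers": 80},
])

```text
time_s: 4.4
eef_pos: [0.4854, -0.0146, 0.1519]
eef_rot: [0.261, 0.965, 0.001, 0.001]
wrist_force: [0.3, -0.0, 0.1]
finger_gap: 0.412
grasp_force: 0.0
```

Emit:
play_rows([
  {"travel": [1.4,3.5,0.6],"twist": [0,0,6],"fingers": 80},
  {"travel": [1.7,3.3,0.5],"twist": [0,0,6],"fingers": 80},
  {"travel": [2.0,3.2,0.6],"twist": [0,0,6],"fingers": 80},
  {"travel": [2.4,2.9,0.5],"twist": [0,0,6],"fingers": 80},
  {"travel": [2.7,2.7,0.6],"twist": [0,0,6],"fingers": 80},
])

```text
time_s: 4.9
eef_pos: [0.5145, 0.1719, 0.1243]
eef_rot: [0.502, 0.865, 0.001, 0.001]
wrist_force: [0.2, -0.2, -0.6]
finger_gap: 0.794
grasp_force: 0.0
```

Emit:
play_rows([
  {"travel": [2.9,2.4,0.5],"twist": [0,0,6],"fingers": 80},
  {"travel": [3.2,2.0,0.6],"twist": [0,0,6],"fingers": 80},
  {"travel": [3.3,1.7,0.5],"twist": [0,0,6],"fingers": 80},
  {"travel": [3.5,1.3,0.6],"twist": [0,-0.1,6],"fingers": 80},
  {"travel": [3.7,1.0,0.5],"twist": [0,0,6.1],"fingers": 80},
])

```text
time_s: 5.4
eef_pos: [0.5432, 0.358, 0.0971]
eef_rot: [0.709, 0.705, 0.001, 0.001]
wrist_force: [-0.1, 0.1, -0.8]
finger_gap: 0.801
grasp_force: 0.0
```

Emit:
play_rows([
  {"travel": [0,0,0],"twist": [0,0,0],"fingers": 80},
])

```text
time_s: 5.5
eef_pos: [0.5424, 0.3602, 0.0964]
eef_rot: [0.707, 0.707, 0.001, -0.0]
wrist_force: [-0.0, -1.2, 0.3]
finger_gap: 0.801
grasp_force: 0.0
```

```bash
python3 - <<'E'
from plan import *
import pickle
s=st(); f=grab('scene'); t=grab('top')
pickle.dump((t,f),open('f1.pkl','wb'))
o=np.zeros((560,800,3),np.uint8)
o[:,:400]=cv2.resize(f['image'][170:310,200:300],(400,560)); o[:280,400:]=cv2.resize(f['image'][300:405,330:480],(400,280)); o[280:,400:]=cv2.resize(t['image'][160:265,295:445],(400,280))
cv2.imwrite('pics/c2.png',o)
print(np.round(R.from_quat(s['eef_rot']).as_matrix(),3).tolist())
E
```

```text
{'time_s': 5.5, 'eef_pos': [0.542, 0.36, 0.096], 'joints': [0.401, 0.456, 1.472, 0.001, 1.213, 0.4], 'wrist_force': [-0.021, -1.181, 0.33], 'finger_gap': 0.801, 'grasp_force': 0.0}
[[-0.001, 1.0, 0.001], [1.0, 0.001, 0.001], [0.001, 0.001, -1.0]]
```

View pics/c2.png

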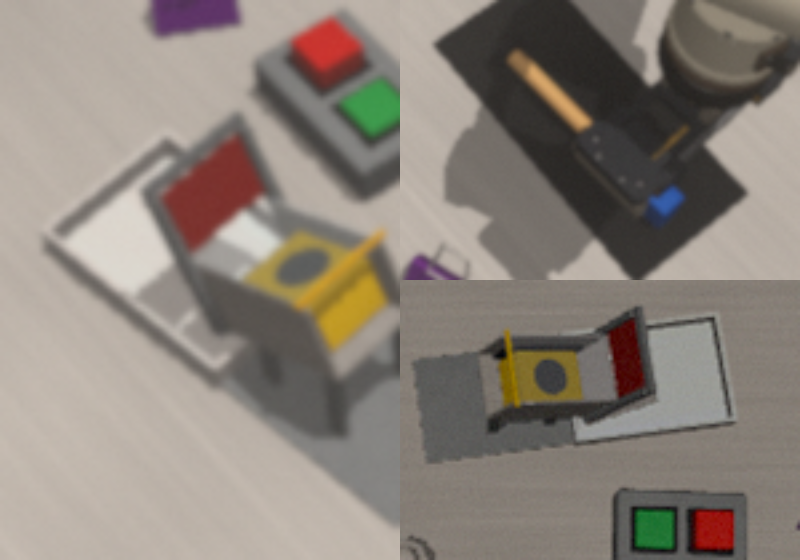

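The shutter (red plate) now stands up between the guides, the red key is up and the green key is down. The gripper is above the blue handle, so I descend and grasp.

Emit:
play_rows([
  {"travel": [-0.3,0,2.5],"twist": [0,0,0],"fingers": 80},
  {"travel": [0,0,2.5],"twist": [0,0,0],"fingers": 80},
  {"travel": [0,0,2.2],"twist": [0,0,0],"fingers": 80},
  {"travel": [0,0,1.4],"twist": [0,0,0],"fingers": 80},
  {"travel": [0,0,0.2],"twist": [0,0,0],"fingers": 80},
])

```text
time_s: 6.1
eef_pos: [0.5417, 0.3518, 0.0077]
eef_rot: [0.708, 0.706, -0.001, -0.0]
wrist_force: [0.0, -0.2, -0.8]
finger_gap: 0.797
grasp_force: 0.0
```

Emit:
play_rows([
  {"travel": [0,0,0],"twist": [0,0,0],"fingers": 0},
  {"travel": [0,0,0],"twist": [0,0,0],"fingers": 0},
  {"travel": [0,0,0],"twist": [0,0,0],"fingers": 0},
  {"travel": [0,0,0],"twist": [0,0,0],"fingers": 0},
  {"travel": [0,0,0],"twist": [0,0,0],"fingers": 0},
])

```text
time_s: 6.6
eef_pos: [0.543, 0.3535, 0.01]
eef_rot: [0.707, 0.707, 0.001, 0.0]
wrist_force: [0.1, 0.2, -0.5]
finger_gap: 0.385
grasp_force: 0.0
```

Emit:
play_rows([
  {"travel": [0,0,0],"twist": [0,0,0],"fingers": 0},
  {"travel": [0,0,0],"twist": [0,0,0],"fingers": 0},
  {"travel": [0,0,0],"twist": [0,0,0],"fingers": 0},
])

```text
time_s: 6.9
eef_pos: [0.5426, 0.3535, 0.0097]
eef_rot: [0.707, 0.707, 0.0, -0.0]
wrist_force: [-1.8, 0.1, 2.0]
finger_gap: 0.283
grasp_force: 30.0
```

```bash
cat >> plan.py <<'E'
M=np.array([.592,-.045,.1013]); H=-82.5
TIP=np.array([-.168,0,-.0103])
def tippose(u,lat=0,up=0,H=H,pitch=25,tip=None):
    """TCP pose so that rod tip is u past the mouth along the sleeve axis"""
    tip=TIP if tip is None else tip
    p,r=pose([0,0,0],H,pitch); m=r.as_matrix()
    return M-m[:,0]*u+m[:,1]*lat-m[:,2]*up-r.apply(tip), r
E
python3 - <<'E'
from plan import *
a=tippose(-.06); print(a[0])
s=env.read_state(); r0=R.from_quat(s['eef_rot']); p0=np.array(s['eef_pos'])
plan([(p0+[0,0,.19],r0,5),(a[0]+[0,.03,.03],a[1],6),(a[0],a[1],3)],0,dec=1)
E
```

```text
[0.56446013 0.16418609 0.18832199]
[{"travel":[0.0,0.0,-3.8],"twist":[0.0,0.0,0.0],"fingers":0},{"travel":[0.0,0.0,-3.8],"twist":[0.0,0.0,0.0],"fingers":0},{"travel":[0.0,0.0,-3.8],"twist":[0.0,0.0,0.0],"fingers":0},{"travel":[0.0,0.0,-3.8],"twist":[0.0,0.0,0.0],"fingers":0},{"travel":[0.0,0.0,-3.8],"twist":[0.0,0.0,0.0],"fingers":0}]
[{"travel":[-2.7,0.4,-0.3],"twist":[0.3,4.2,-1.2],"fingers":0},{"travel":[-2.6,0.3,-0.5],"twist":[0.3,4.2,-1.2],"fingers":0},{"travel":[-2.6,0.2,-0.7],"twist":[0.3,4.1,-1.3],"fingers":0},{"travel":[-2.5,0.2,-0.9],"twist":[0.3,4.2,-1.3],"fingers":0},{"travel":[-2.5,0.1,-1.1],"twist":[0.2,4.1,-1.2],"fingers":0}]
[{"travel":[-2.4,0.1,-1.2],"twist":[0.3,4.2,-1.3],"fingers":0},{"travel":[-1.3,-0.1,0.5],"twist":[0.0,0.0,0.0],"fingers":0},{"travel":[-1.3,-0.1,0.5],"twist":[0.0,0.0,0.0],"fingers":0},{"travel":[-1.3,-0.2,0.4],"twist":[0.0,0.0,0.0],"fingers":0}]
```

Emit:
play_rows([
  {"travel": [0,0,-2],"twist": [0,0,0],"fingers": 0},
  {"travel": [0,0,-4],"twist": [0,0,0],"fingers": 0},
  {"travel": [0,0,-5],"twist": [0,0,0],"fingers": 0},
  {"travel": [0,0,-5],"twist": [0,0,0],"fingers": 0},
  {"travel": [0,0,-3],"twist": [0,0,0],"fingers": 0},
])

```text
time_s: 7.4
eef_pos: [0.5441, 0.3539, 0.204]
eef_rot: [0.707, 0.707, 0.003, 0.001]
wrist_force: [0.6, 0.2, -1.5]
finger_gap: 0.279
grasp_force: 30.0
```

Emit:
play_rows([
  {"travel": [-2.7,0.4,-0.3],"twist": [0.3,4.2,-1.2],"fingers": 0},
  {"travel": [-2.6,0.3,-0.5],"twist": [0.3,4.2,-1.2],"fingers": 0},
  {"travel": [-2.6,0.2,-0.7],"twist": [0.3,4.1,-1.3],"fingers": 0},
  {"travel": [-2.5,0.2,-0.9],"twist": [0.3,4.2,-1.3],"fingers": 0},
  {"travel": [-2.5,0.1,-1.1],"twist": [0.2,4.1,-1.2],"fingers": 0},
])

```text
time_s: 7.9
eef_pos: [0.5603, 0.2192, 0.2152]
eef_rot: [0.656, 0.732, 0.12, -0.137]
wrist_force: [0.5, -0.5, -3.1]
finger_gap: 0.279
grasp_force: 30.0
```

Emit:
play_rows([
  {"travel": [-2.4,0.1,-1.2],"twist": [0.3,4.2,-1.3],"fingers": 0},
  {"travel": [-1.3,-0.1,0.5],"twist": [0,0,0],"fingers": 0},
  {"travel": [-1.3,-0.1,0.5],"twist": [0,0,0],"fingers": 0},
  {"travel": [-1.3,-0.2,0.4],"twist": [0,0,0],"fingers": 0},
  {"travel": [0,0,0],"twist": [0,0,0],"fingers": 0},
])

```text
time_s: 8.4
eef_pos: [0.5628, 0.1642, 0.1865]
eef_rot: [0.644, 0.734, 0.141, -0.164]
wrist_force: [-0.5, 0.4, -1.6]
finger_gap: 0.28
grasp_force: 30.0
```

```bash
python3 - <<'E'
from plan import *
import pickle
s=st(); f=grab('scene'); t=grab('top'); pickle.dump((t,f,s),open('f2.pkl','wb'))
r=R.from_quat(s['eef_rot']); tip=np.array(s['eef_pos'])+r.apply(TIP); print('rodx',-r.as_matrix()[:,0],'tip',tip)
print('tip px top',proj(t,tip),'scene',proj(f,tip))
o=np.zeros((560,800,3),np.uint8)
a=t['image'][140:250,260:400]; b=f['image'][170:280,230:370]
a=cv2.resize(a,(400,314),interpolation=3); b=cv2.resize(b,(400,314),interpolation=3)
o[:314,:400]=a;o[:314,400:]=b; cv2.imwrite('pics/c3.png',o[:314])
E
```

```text
{'time_s': 8.4, 'eef_pos': [0.563, 0.164, 0.187], 'joints': [-0.157, 0.227, 1.636, 0.421, 1.428, -0.381], 'wrist_force': [-0.468, 0.433, -1.586], 'finger_gap': 0.28, 'grasp_force': 29.964}
rodx [ 0.11763069 -0.89829725 -0.42334982] tip [0.58317653 0.00901752 0.12471779]
tip px top [[308.35431703 197.42843948]] scene [[306.47759364 254.50861114]]
```

View pics/c3.png

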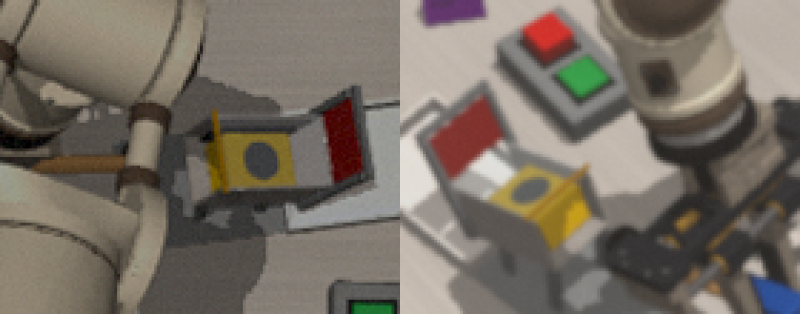

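The nose is at about scene (309,257), just before the mouth, and the shaft shows at about top (291,197). I'll compare the shaft line with its prediction.

```bash
python3 - <<'E'
from plan import *
import pickle
t,f,s=pickle.load(open('f2.pkl','rb'))
r=R.from_quat(s['eef_rot']); P=np.array(s['eef_pos'])
for n,im,box in(('top',t,(270,185,306,215)),):
    x0,y0,x1,y1=box; hsv=cv2.cvtColor(im['image'],cv2.COLOR_BGR2HSV)[y0:y1,x0:x1]
    m=cv2.inRange(hsv,(8,100,60),(20,255,255))
    for c in range(0,x1-x0,3):
        y=np.nonzero(m[:,c])[0]
        if len(y): print(x0+c,y.min()+y0,y.max()+y0,y.mean()+y0)
    q=[P+r.apply([-k,0,-.0103]) for k in(.04,.08,.12,.168)]; print(proj(im,q).round(1).tolist())
# mouth check: project rim, guide and axis
print(proj(t,[M,M+.11*np.array([.1183,-.898,-.4226])]).round(1).tolist())
# yellow rim in top: ends
hsv=cv2.cvtColor(t['image'],cv2.COLOR_BGR2HSV); m=cv2.inRange(hsv,(18,150,150),(32,255,255))[170:220,325:350]
y,x=np.nonzero(m); print('rim px',x.min()+325,x.max()+325,y.min()+170,y.max()+170)
n=np.array([.4226*.1305,-.4226*.991,.906]); L=np.array([.991,.1305,0])
print('pred rim',proj(t,[M+.031*n+.0315*L,M+.031*n-.0315*L]).round(1).tolist())
E
```

```text
273 197 199 198.0
276 196 200 198.0
279 195 200 197.5
282 195 200 197.5
285 194 200 197.0
288 194 199 196.5
291 194 199 196.5
294 194 199 196.5
297 194 199 196.5
300 194 200 197.0
303 195 198 196.5
[[259.1, 198.1], [275.0, 197.9], [290.5, 197.7], [308.4, 197.4]]
[[329.8, 196.3], [366.7, 195.8]]Traceback (most recent call last):
  File "<stdin>", line 16, in <module>
    return umr_minimum(a, axis, None, out, keepdims, initial, where)
ValueError: zero-size array to reduction operation minimum which has no identity
```

Emit:
play_rows([
  {"travel": [-1,0.1,-0.3],"twist": [0,0,0],"fingers": 0},
  {"travel": [-1.5,0,0],"twist": [0,0,0],"fingers": 0},
  {"travel": [-1.5,0,0],"twist": [0,0,0],"fingers": 0},
  {"travel": [-1.0,0,0],"twist": [0,0,0],"fingers": 0},
  {"travel": [-0.6,0,0],"twist": [0,0,0],"fingers": 0},
])

```text
time_s: 9.0
eef_pos: [0.572, 0.1115, 0.167]
eef_rot: [0.644, 0.734, 0.143, -0.163]
wrist_force: [-0.0, 0.3, -1.8]
finger_gap: 0.278
grasp_force: 30.0
```

Emit:
play_rows([
  {"travel": [-0.3,0,0],"twist": [0,0,0],"fingers": 0},
  {"travel": [-0.3,0,0],"twist": [0,0,0],"fingers": 0},
  {"travel": [-0.3,0,0],"twist": [0,0,0],"fingers": 0},
  {"travel": [-0.3,0,0],"twist": [0,0,0],"fingers": 0},
])

```text
time_s: 9.4
eef_pos: [0.5736, 0.1021, 0.1628]
eef_rot: [0.643, 0.734, 0.143, -0.163]
wrist_force: [-0.9, 0.5, -3.0]
finger_gap: 0.28
grasp_force: 30.0
```

Emit:
play_rows([
  {"travel": [-0.3,0,0],"twist": [0,0,0],"fingers": 0},
  {"travel": [-0.3,0,0],"twist": [0,0,0],"fingers": 0},
  {"travel": [-0.3,0,0],"twist": [0,0,0],"fingers": 0},
])

```text
time_s: 9.7
eef_pos: [0.5744, 0.0951, 0.1595]
eef_rot: [0.643, 0.734, 0.144, -0.164]
wrist_force: [-1.8, 9.0, 4.2]
finger_gap: 0.281
grasp_force: 30.0
```

Emit:
play_rows([
  {"travel": [-0.4,0,0],"twist": [0,0,0],"fingers": 0},
  {"travel": [-0.4,0,0],"twist": [0,0,0],"fingers": 0},
  {"travel": [-0.4,0,0],"twist": [0,0,0],"fingers": 0},
  {"travel": [-0.4,0,0],"twist": [0,0,0],"fingers": 0},
])

```text
time_s: 10.1
eef_pos: [0.5762, 0.0823, 0.1537]
eef_rot: [0.642, 0.734, 0.145, -0.165]
wrist_force: [-2.3, 8.6, 4.6]
finger_gap: 0.279
grasp_force: 30.0
```

Emit:
play_rows([
  {"travel": [-0.4,0,0],"twist": [0,0,0],"fingers": 0},
  {"travel": [-0.4,0,0],"twist": [0,0,0],"fingers": 0},
  {"travel": [-0.4,0,0],"twist": [0,0,0],"fingers": 0},
  {"travel": [-0.4,0,0],"twist": [0,0,0],"fingers": 0},
  {"travel": [-0.4,0,0],"twist": [0,0,0],"fingers": 0},
])

```text
time_s: 10.6
eef_pos: [0.5786, 0.0643, 0.1453]
eef_rot: [0.642, 0.734, 0.145, -0.165]
wrist_force: [-3.5, 9.9, 5.4]
finger_gap: 0.279
grasp_force: 30.0
```

```bash
python3 - <<'E'
from plan import *
s=st(); f=grab('scene'); t=grab('top')
o=np.hstack([cv2.resize(im['image'][y:y+110,x:x+140],(400,314),interpolation=3) for im,x,y in((t,290,140),(f,200,170))]); cv2.imwrite('pics/c4.png',o)
E
```

```text
{'time_s': 10.6, 'eef_pos': [0.579, 0.064, 0.145], 'joints': [-0.322, 0.318, 1.614, 0.399, 1.427, -0.557], 'wrist_force': [-3.479, 9.895, 5.405], 'finger_gap': 0.279, 'grasp_force': 29.969}
```

View pics/c4.png

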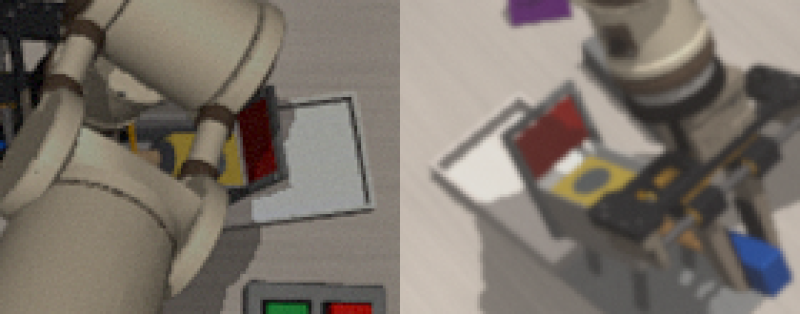

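The holder (yellow) is sliding down, with its front now past the raised red shutter. Force is steady at about 11 N, so I continue.

Emit:
play_rows([
  {"travel": [-0.4,0,0],"twist": [0,0,0],"fingers": 0},
  {"travel": [-0.4,0,0],"twist": [0,0,0],"fingers": 0},
  {"travel": [-0.4,0,0],"twist": [0,0,0],"fingers": 0},
  {"travel": [-0.4,0,0],"twist": [0,0,0],"fingers": 0},
  {"travel": [-0.4,0,0],"twist": [0,0,0],"fingers": 0},
])

```text
time_s: 11.2
eef_pos: [0.5811, 0.0464, 0.1368]
eef_rot: [0.642, 0.734, 0.145, -0.165]
wrist_force: [-2.4, 9.9, 5.9]
finger_gap: 0.278
grasp_force: 30.0
```

Emit:
play_rows([
  {"travel": [-0.4,0,0],"twist": [0,0,0],"fingers": 0},
  {"travel": [-0.4,0,0],"twist": [0,0,0],"fingers": 0},
  {"travel": [-0.4,0,0],"twist": [0,0,0],"fingers": 0},
])

```text
time_s: 11.5
eef_pos: [0.5826, 0.0356, 0.1318]
eef_rot: [0.642, 0.734, 0.145, -0.165]
wrist_force: [-1.9, 8.9, 6.3]
finger_gap: 0.28
grasp_force: 30.0
```

Emit:
play_rows([
  {"travel": [-0.4,0,0],"twist": [0,0,0],"fingers": 0},
  {"travel": [-0.4,0,0],"twist": [0,0,0],"fingers": 0},
  {"travel": [-0.4,0,0],"twist": [0,0,0],"fingers": 0},
])

```text
time_s: 11.8
eef_pos: [0.5842, 0.0246, 0.1267]
eef_rot: [0.642, 0.734, 0.145, -0.165]
wrist_force: [-1.4, 4.3, 2.0]
finger_gap: 0.282
grasp_force: 30.0
```

```bash
python3 - <<'E'
from plan import *
s=st(); f=grab('scene'); t=grab('top'); r=R.from_quat(s['eef_rot'])
q=np.array(s['eef_pos'])+r.apply(TIP)-M; m=pose([0,0,0],H,25)[1].as_matrix(); print('tip u,lat,up',-q@m[:,0],q@m[:,1],-q@m[:,2])
o=np.hstack([cv2.resize(im['image'][y:y+110,x:x+140],(400,314),interpolation=3) for im,x,y in((t,300,140),(f,200,170))]); cv2.imwrite('pics/c5.png',o)
E
```

```text
{'time_s': 11.8, 'eef_pos': [0.584, 0.025, 0.127], 'joints': [-0.381, 0.366, 1.592, 0.386, 1.423, -0.619], 'wrist_force': [-1.417, 4.272, 1.964], 'finger_gap': 0.282, 'grasp_force': 29.967}
tip u,lat,up 0.09388146037668238 0.0017718570737866946 0.002746712584683087
```

View pics/c5.png

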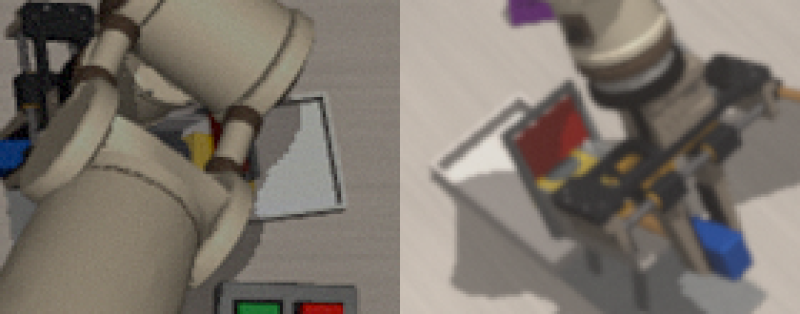

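The force is dropping as the holder tips over the edge. I push a little further.

Emit:
play_rows([
  {"travel": [-0.4,0,0],"twist": [0,0,0],"fingers": 0},
  {"travel": [-0.4,0,0],"twist": [0,0,0],"fingers": 0},
  {"travel": [-0.4,0,0],"twist": [0,0,0],"fingers": 0},
])

```text
time_s: 12.2
eef_pos: [0.5854, 0.011, 0.1197]
eef_rot: [0.643, 0.734, 0.143, -0.163]
wrist_force: [-0.7, 1.5, -1.5]
finger_gap: 0.28
grasp_force: 30.0
```

Emit:
play_rows([
  {"travel": [-0.4,0,0],"twist": [0,0,0],"fingers": 0},
  {"travel": [-0.3,0,0],"twist": [0,0,0],"fingers": 0},
  {"travel": [-0.3,0,0],"twist": [0,0,0],"fingers": 0},
])

```text
time_s: 12.5
eef_pos: [0.5868, 0.0021, 0.1157]
eef_rot: [0.643, 0.734, 0.143, -0.163]
wrist_force: [-0.3, 1.6, -1.6]
finger_gap: 0.281
grasp_force: 30.0
```

```bash
python3 - <<'E'
from plan import *
s=st(); f=grab('scene'); t=grab('top'); r=R.from_quat(s['eef_rot'])
q=np.array(s['eef_pos'])+r.apply(TIP)-M; m=pose([0,0,0],H,25)[1].as_matrix(); print('tip u,lat,up',-q@m[:,0],q@m[:,1],-q@m[:,2])
o=np.hstack([cv2.resize(im['image'][y:y+110,x:x+140],(400,314),interpolation=3) for im,x,y in((t,300,140),(f,200,170))]); cv2.imwrite('pics/c6.png',o)
E
```

```text
{'time_s': 12.5, 'eef_pos': [0.587, 0.002, 0.116], 'joints': [-0.412, 0.394, 1.578, 0.376, 1.418, -0.648], 'wrist_force': [-0.291, 1.56, -1.561], 'finger_gap': 0.281, 'grasp_force': 29.968}
tip u,lat,up 0.11897677490326339 0.0010705580230847183 0.00315163718207163
```

View pics/c6.png

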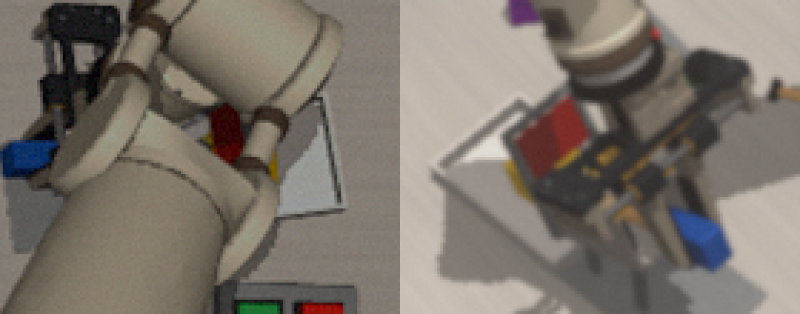

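Emit:
play_rows([
  {"travel": [-0.4,0,0],"twist": [0,0,0],"fingers": 0},
  {"travel": [-0.4,0,0],"twist": [0,0,0],"fingers": 0},
  {"travel": [-0.4,0,0],"twist": [0,0,0],"fingers": 0},
  {"travel": [0,0,0],"twist": [0,0,0],"fingers": 0},
])

```text
time_s: 13.0
eef_pos: [0.5881, -0.009, 0.1103]
eef_rot: [0.644, 0.734, 0.143, -0.163]
wrist_force: [0.1, -0.3, -1.8]
finger_gap: 0.283
grasp_force: 30.0
```

Emit:
play_rows([
  {"travel": [2,0,0],"twist": [0,0,0],"fingers": 0},
  {"travel": [4,0,0],"twist": [0,0,0],"fingers": 0},
  {"travel": [4,0,0],"twist": [0,0,0],"fingers": 0},
  {"travel": [4,0,0],"twist": [0,0,0],"fingers": 0},
  {"travel": [4,0,0],"twist": [0,0,0],"fingers": 0},
])

```text
time_s: 13.5
eef_pos: [0.5659, 0.1557, 0.1882]
eef_rot: [0.643, 0.734, 0.143, -0.163]
wrist_force: [1.2, 0.2, -2.7]
finger_gap: 0.283
grasp_force: 30.0
```

```bash
python3 - <<'E'
from plan import *
s=st(); f=grab('scene'); t=grab('top')
o=np.hstack([cv2.resize(im['image'][y:y+110,x:x+140],(400,314),interpolation=3) for im,x,y in((t,300,140),(f,200,170))]); cv2.imwrite('pics/c7.png',o)
E
```

```text
{'time_s': 13.5, 'eef_pos': [0.566, 0.156, 0.188], 'joints': [-0.172, 0.229, 1.63, 0.42, 1.433, -0.394], 'wrist_force': [1.186, 0.167, -2.697], 'finger_gap': 0.283, 'grasp_force': 29.968}
```

View pics/c7.png

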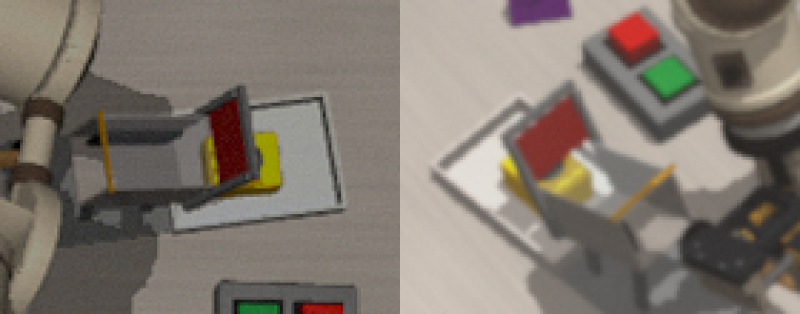

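```bash
python3 - <<'E'
from plan import *
f=grab('scene'); t=grab('top')
E=np.array([.6037,-.134,0]); h=np.array([.1305,-.9914,0])
for n,im,b in(('top',t,(365,175,405,215)),('scene',f,(225,215,275,250))):
    x0,y0,x1,y1=b; m=cv2.inRange(cv2.cvtColor(im['image'],cv2.COLOR_BGR2HSV)[y0:y1,x0:x1],(20,140,60),(33,255,255))
    y,x=np.nonzero(m)
    for z in(.004,.044):
        a=np.array([(onz(im,(X+x0,Y+y0),z)-E)@h for X,Y in zip(x,y)]); l=np.array([(onz(im,(X+x0,Y+y0),z)-E)@np.array([.9914,.1305,0]) for X,Y in zip(x,y)])
        print(n,z,np.percentile(a,[0,2,98,100]).round(4),np.percentile(l,[0,2,98,100]).round(4))
E
```

```text
top 0.004 [0.0291 0.0301 0.1007 0.1016] [-0.0294 -0.0276  0.029   0.0319]
top 0.044 [0.0231 0.0241 0.0922 0.0931] [-0.0373 -0.0355  0.0192  0.0219]
scene 0.004 [0.0443 0.0453 0.1103 0.1121] [-0.0423 -0.0403  0.0173  0.0184]
scene 0.044 [0.0214 0.0223 0.085  0.0867] [-0.0241 -0.0221  0.0334  0.0345]
```

The holder lies flat in the tray, spanning 23–93 mm past the outlet edge, so it is clear of the sleeve. Now I return the rod.

```bash
python3 - <<'E'
from plan import *
g=pose([.541,.3535,.04],-90); s=env.read_state(); r0=R.from_quat(s['eef_rot'])
plan([(np.array([.56,.22,.215]),r0,2),(np.array([.541,.3535,.15]),g[1],5),(g[0],g[1],3)],0,dec=1)
E
```

```text
[{"travel":[3.6,0.1,0.2],"twist":[0.0,0.0,0.0],"fingers":0},{"travel":[3.5,0.1,0.1],"twist":[0.0,0.0,0.0],"fingers":0},{"travel":[1.9,0.0,2.3],"twist":[-0.3,-5.0,1.5],"fingers":0},{"travel":[2.1,-0.1,2.1],"twist":[-0.3,-5.0,1.5],"fingers":0},{"travel":[2.3,-0.1,2.0],"twist":[-0.3,-5.0,1.5],"fingers":0}]
[{"travel":[2.4,-0.2,1.8],"twist":[-0.3,-5.0,1.5],"fingers":0},{"travel":[2.6,-0.3,1.5],"twist":[-0.4,-4.9,1.6],"fingers":0},{"travel":[0.0,0.0,3.7],"twist":[0.0,0.0,0.0],"fingers":0},{"travel":[0.0,0.0,3.6],"twist":[0.0,0.0,0.0],"fingers":0},{"travel":[-0.1,0.0,3.7],"twist":[0.0,-0.1,0.0],"fingers":0}]
```

Emit:
play_rows([
  {"travel": [3.6,0.1,0.2],"twist": [0,0,0],"fingers": 0},
  {"travel": [3.5,0.1,0.1],"twist": [0,0,0],"fingers": 0},
  {"travel": [1.9,0,2.3],"twist": [-0.3,-5,1.5],"fingers": 0},
  {"travel": [2.1,-0.1,2.1],"twist": [-0.3,-5,1.5],"fingers": 0},
  {"travel": [2.3,-0.1,2.0],"twist": [-0.3,-5,1.5],"fingers": 0},
])

```text
time_s: 14.2
eef_pos: [0.5496, 0.2988, 0.1751]
eef_rot: [0.687, 0.721, 0.056, -0.065]
wrist_force: [0.5, -0.0, -2.3]
finger_gap: 0.281
grasp_force: 30.0
```

Emit:
play_rows([
  {"travel": [2.4,-0.2,1.8],"twist": [-0.3,-5,1.5],"fingers": 0},
  {"travel": [2.6,-0.3,1.5],"twist": [-0.4,-4.9,1.6],"fingers": 0},
  {"travel": [0,0,3.7],"twist": [0,0,0],"fingers": 0},
  {"travel": [0,0,3.6],"twist": [0,0,0],"fingers": 0},
  {"travel": [0,0,3.2],"twist": [0,0,0],"fingers": 0},
])

```text
time_s: 14.7
eef_pos: [0.541, 0.3523, 0.0415]
eef_rot: [0.708, 0.706, -0.001, -0.002]
wrist_force: [0.8, -0.3, -2.8]
finger_gap: 0.285
grasp_force: 30.0
```

Emit:
play_rows([
  {"travel": [0,0,0],"twist": [0,0,0],"fingers": 0},
])

```text
time_s: 14.8
eef_pos: [0.5374, 0.3503, 0.0376]
eef_rot: [0.708, 0.706, -0.006, -0.003]
wrist_force: [-0.1, 0.3, -2.5]
finger_gap: 0.283
grasp_force: 30.0
```

```bash
python3 - <<'E'
from plan import *
s=st(); f=grab('scene',); print(R.from_quat(s['eef_rot']).as_matrix().round(3).tolist())
cv2.imwrite('pics/c8.png',cv2.resize(f['image'][290:410,320:480],(640,480),interpolation=3))
E
```

```text
{'time_s': 14.8, 'eef_pos': [0.537, 0.35, 0.038], 'joints': [0.389, 0.517, 1.515, 0.002, 1.123, 0.391], 'wrist_force': [-0.132, 0.345, -2.509], 'finger_gap': 0.283, 'grasp_force': 29.969}
[[0.004, 1.0, -0.013], [1.0, -0.004, -0.003], [-0.003, -0.013, -1.0]]
```

View pics/c8.png

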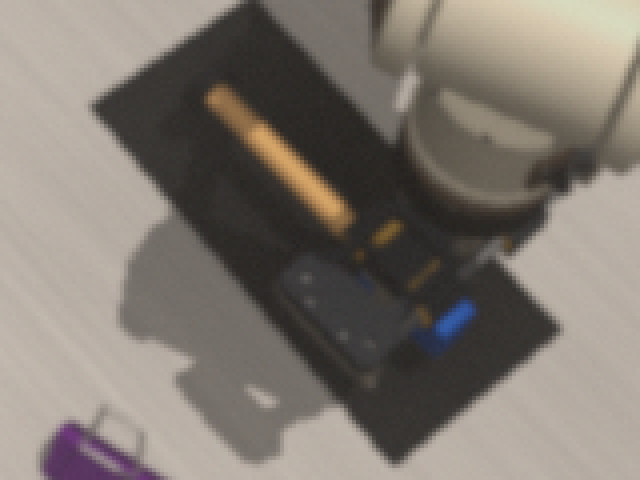

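The rod is level over the mat, with the shaft at crop (280,160) and the handle at (455,315). I lower and release.

Emit:
play_rows([
  {"travel": [0,0,1.2],"twist": [0,0,0],"fingers": 0},
  {"travel": [0,0,0.8],"twist": [0,0,0],"fingers": 0},
  {"travel": [0,0,0.4],"twist": [0,0,0],"fingers": 0},
  {"travel": [0,0,0.3],"twist": [0,0,0],"fingers": 0},
  {"travel": [0,0,0],"twist": [0,0,0],"fingers": 0},
])

```text
time_s: 15.35
eef_pos: [0.5419, 0.3531, 0.0173]
eef_rot: [0.708, 0.706, 0.0, -0.001]
wrist_force: [0.4, -0.3, -1.5]
finger_gap: 0.279
grasp_force: 30.0
```

Emit:
play_rows([
  {"travel": [0,0,0.4],"twist": [0,0,0],"fingers": 0},
  {"travel": [0,0,0.2],"twist": [0,0,0],"fingers": 0},
  {"travel": [0,0,0],"twist": [0,0,0],"fingers": 0},
])

```text
time_s: 15.65
eef_pos: [0.5417, 0.353, 0.011]
eef_rot: [0.708, 0.706, -0.0, -0.001]
wrist_force: [-0.2, 0.5, -2.9]
finger_gap: 0.281
grasp_force: 30.0
```

Emit:
play_rows([
  {"travel": [0,0,0.15],"twist": [0,0,0],"fingers": 0},
  {"travel": [0,0,0],"twist": [0,0,0],"fingers": 0},
  {"travel": [0,0,0],"twist": [0,0,0],"fingers": 80},
  {"travel": [0,0,0],"twist": [0,0,0],"fingers": 80},
  {"travel": [0,0,0],"twist": [0,0,0],"fingers": 80},
])

```text
time_s: 16.15
eef_pos: [0.5422, 0.3532, 0.0103]
eef_rot: [0.708, 0.706, 0.001, -0.001]
wrist_force: [1.0, 0.7, -0.0]
finger_gap: 0.52
grasp_force: 0.0
```

Emit:
play_rows([
  {"travel": [0,0,0],"twist": [0,0,0],"fingers": 80},
  {"travel": [0,0,0],"twist": [0,0,0],"fingers": 80},
  {"travel": [0,0,0],"twist": [0,0,0],"fingers": 80},
  {"travel": [0,0,-1],"twist": [0,0,0],"fingers": 80},
  {"travel": [0,0,-3],"twist": [0,0,0],"fingers": 80},
])

```text
time_s: 16.65
eef_pos: [0.5394, 0.3519, 0.0474]
eef_rot: [0.708, 0.706, -0.003, -0.002]
wrist_force: [-1.2, -0.3, -0.7]
finger_gap: 0.802
grasp_force: 0.0
```

Emit:
play_rows([
  {"travel": [0,0,-4],"twist": [0,0,0],"fingers": 80},
  {"travel": [0,0,-4],"twist": [0,0,0],"fingers": 80},
  {"travel": [0,0,-4],"twist": [0,0,0],"fingers": 80},
  {"travel": [4,0,-4],"twist": [0,0,0],"fingers": 80},
  {"travel": [4,0,0],"twist": [0,0,0],"fingers": 80},
])

```text
time_s: 17.15
eef_pos: [0.5459, 0.4298, 0.2145]
eef_rot: [0.709, 0.705, 0.007, 0.001]
wrist_force: [0.9, 0.9, -0.1]
finger_gap: 0.802
grasp_force: 0.0
```

Emit:
play_rows([
  {"travel": [4,-4,0],"twist": [0,0,0],"fingers": 80},
  {"travel": [0,-4,0],"twist": [0,0,0],"fingers": 80},
  {"travel": [0,0,0],"twist": [0,0,0],"fingers": 80},
])

```text
time_s: 17.45
eef_pos: [0.4617, 0.4648, 0.2047]
eef_rot: [0.706, 0.708, -0.002, -0.002]
wrist_force: [-0.7, -0.2, 0.4]
finger_gap: 0.8
grasp_force: 0.0
```

```bash
python3 - <<'E'
from plan import *
st(); f=grab('scene'); cv2.imwrite('pics/c9.png',f['image'][130:450,200:520])
E
```

```text
{'time_s': 17.45, 'eef_pos': [0.462, 0.465, 0.205], 'joints': [0.603, 0.373, 1.359, 0.003, 1.414, 0.6], 'wrist_force': [-0.658, -0.226, 0.386], 'finger_gap': 0.8, 'grasp_force': 0.0}
```

View pics/c9.png

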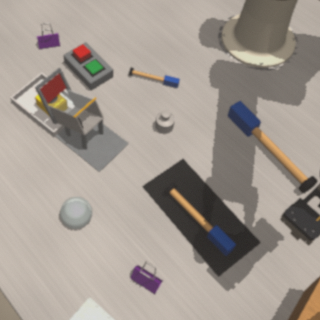

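The rod lies flat on the mat at crop (200,215), the holder is in the tray, the shutter is up and nothing else has moved. I'm handing in.

```bash
python3 -c "
from plant import env
print(env.sign_off())"
```

```text
the job is handed in; nothing more can be done
None
```

The job is handed in at about 17.5 s: by the last camera checks the green key is down and the shutter open, the holder lies flat in the tray clear of the chute, the rod is back flat on its mat, and nothing else looks moved; sign-off returned no verdict.

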